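# Load two blanks into the spring magazine

## Robot

A 6-joint arm with a two-finger parallel gripper is mounted at the origin on the work surface. World frame = base frame: x ahead of the robot, y to its left, z up, the work surface at z = 0. Lengths are in m, angles in rad, forces in N, time in s.
With the tool pointing down it reaches from about 0.425 to 0.95 m from the base axis. Payload 3.5 kg.
Tool frame: the origin (TCP) lies on the centre line of the jaws, within the pads' length; the fingertips stand 14 mm ahead of it and the grasp point (between the pads) lies 5 mm behind it (ctrl.finger_overhang is the distance from the TCP to the fingertips, in m); z points along the fingers, y is the line along which they close (so a half turn about z gives the same grasp; the last joint's range is limited). The gripper opens to 85 mm and grips with 20 to 120 N. Pads are 22 mm wide; open, the fingers measure 114 mm over their backs; the gripper's body (76 mm by 85 mm) begins 54 mm behind the grasp point. The pads swing forward as they close: fully open they stand 13 mm farther back than shut.
Start: joints at [1.004, 0.286, 1.577, -0, 1.279, -0.15], TCP at [0.273, 0.617, 0.245] pointing down, gripper open.
Joint ranges: [-2.77, 2.77], [-0.9, 2.22], [0.21, 2.48], [-1.53, 4.67], [0.24, 2.81], [-2.84, 2.84]. Speed limits (rad/s): [2.79, 2.79, 3.14, 3.14, 3.14, 3.14].

## Interface

Orientations are given as a unit quaternion [x, y, z, w].
In Python, from plant import ctrl gives the robot as it stands.
- The arm moves only by the tool send_rows, never from a script. Its argument "moves" is text: rows parted by semicolons, each of 7 numbers parted by spaces: the turn, a rotation vector about the tool's x, y, z in units of 360 degrees (1.0 is 360 degrees), then the shift along the tool's x, y, z in units of 20 cm (1.0 is 20 cm), then the gripper's target within -1 to 1 (fully open at 1, half-way at 0, shut at -1). A call has 1 to 12 rows; each row is the pose to reach, as a shift and turn from the pose commanded when the call began, along the tool's axes at that moment, turning the shorter way round; what a row does not reach only later rows make up. A row lasts 1/8 s, in which the tool goes at most 62.5 mm and 10.7 degrees, less where a joint would pass 70% of its speed; a pose out of reach is approached as far as the arm can. A call with a number of a shift or a turn outside -1 to 1 is refused whole. A call with a gripper value outside its range is refused whole. The fingers move at their own pace and stop on an object; "newtons" is the grip in N (left out, the last holds). Time passes only in rows, so rows that repeat a pose let the fingers close. It gives the time, the measured TCP pose, the force, the opening and the grip force at its end, in the units of the state.
- ctrl.get_state(): the state, without advancing time (a new reading comes with each control period).
- ctrl.read_camera(name): name is "side" or "top"; returns a dict with "image" (420x560x3 uint8, red, green, blue), "fovy" (degrees; the focal length in pixels is half the picture's height over the tangent of half this angle, whatever the lens; pixels are square), "cx", "cy" (the principal point, pixels), "distortion" ([k1, k2, p1, p2, k3] as OpenCV has them; the pictures are not rectified), "extrinsics" (4x4, takes a point from camera to world coordinates). Camera axes: x right, y up, looking along -z (the intrinsics and any distortion apply to the point x, -y, -z); pixel columns grow to the right and rows downward; lengths in m; the calibration is good to about 2 mm. A picture is of the moment at which its call begins. There is no depth.
- ctrl.sign_off(): hands the job in; it is judged then, once.
The state is a dict: "time": time; "qpos": joint angles; "dq": joint speeds; "joint_efforts": joint torques, N m; "eef_pos": TCP position; "tcp_rot": TCP orientation; "contact_force": force on the tool from outside, world axes, zero at the start; "wrist_torque": the same for the moment, N m; "opening": opening from 0.0 (shut) to 1.0 (fully open); "finger_force": force on a finger pad.
Only numpy, scipy, OpenCV 4.12 (cv2) and the standard library are available. Lean on these libraries where they do the work, as an engineer would, in place of code of your own. Each camera call takes 0.05 s, during which the arm holds its last target. There are 200 camera calls.

## Task

Load the two full-length aluminium blanks into the slanted spring magazine, one on top of the other: lay each on the sprung platform (or on the blank already there) just uphill of the lip, press it down against the spring and slide it downhill under the lip until it is fully home against the low end wall, then let go so that the spring holds it up against the lip. Leave the short offcut and everything else on the bench where it is.

Things in the scene. Friction and masses are not known exactly. Their poses are not given: they have to be found in the camera images.
- blank_a_mid (a point): Centre (half-way up) of one of two identical plain aluminium bars, 110 long (its x) x 50 wide (y) x 30 thick (z) mm, about 0.45 kg, lying flat on the bench; the offcut has the same section but is shorter. Grip across the 50 mm width: the magazine's sides are open there. Either end and either blank may go in first.
- blank_b_mid (a point): Centre of the other identical blank, 110 x 50 x 30 mm, axes as for the first.
- offcut_mid (a point): Centre of the aluminium offcut, only 65 mm long x 50 x 30 mm: a bystander to be left alone.
- mouth (a point): Frame of the fixed grey steel magazine: z points out of its mouth along the platform's travel, leaning 30 degrees from vertical towards its low end; x points up the slope, y across. Origin 122 mm above the bench, level with the lip's underside, above a loaded blank's centre. Two blanks fully loaded have centres at x = 0, y = 0, z = -15 and -45 mm.
- lip_edge (a point): Middle of the free lower edge of the lip, a 6 mm thick dark plate over the low end: mouth x = -35, z = 0 mm. The low end wall's inner face is at x = -55.5 mm, so a blank that is home has 20 mm under the lip. Low cheeks (x = -57 to -29 mm, up to z = 0) guide the sides, inner faces y = +-28 mm.
- entry (a point): Centre of a blank ready to slide under the lip: mouth x = 27, z = -20 mm, length along x; its top is then 5 mm under the lip, its low end 7 mm uphill of the edge. It gets there straight down along -z, then slides 27 mm along -x. High cheeks (x = 48 to 82 mm, inner faces y = +-28, flared tops to z = 8) guide it; uphill end and x = -29 to 48 open.
- platform_top (a point): Top of the sprung steel platform (40 mm wide, narrower than a blank; mouth x = -52 to 75 mm), straight below the mouth's origin; axes as the mouth's. Empty it rests 8 mm below the lip, so no blank goes under the lip without pressing it down.
- platform (a joint): How far the platform is pressed down its slanted travel, m: 0 empty, at most 0.075; 0.022 with one blank loaded, 0.052 with two. Spring 0.2 N per mm, 6 N preload: a blank just laid on does not sink it, it must be pushed (1 to 10 N beyond its own weight). It springs back if released before the blank is under the lip.
- jar: Screw-top glass jar, 66 mm across, 100 mm tall, bystander; origin at the centre of its underside.
- wrench: Steel wrench 190 mm long lying on the bench, bystander.
- screwdriver: Screwdriver 200 mm long lying on the bench near the robot, bystander.
- bin: Open blue parts bin 140 x 100 x 70 mm, bystander; origin under its centre.
- tape: Tape measure, 70 x 35 x 66 mm, standing on the bench, bystander; origin under its centre.
Things that resemble listed ones, but are neither listed nor needed, are in the scene too. What is shaped like the part that bears blank_a_mid but pink is not meant.

How it is judged:
By the outcome, as a careful person would: the job done as asked, in the order asked, and still so for the second after the job is handed in, with the robot touching nothing.
It also fails if it takes over 64 s, if anything falls off the work surface, if the arm or the gripper's body presses on something with over 40 N, if the wrist force passes 120 N, or if a joint passes its speed limit or range.

## Working session

There is one attempt and no reset: what is moved stays moved. The work goes in short steps, Python scripts to look and compute and a tool call to move; the robot and the scene stay as the last step left them, time stands still between calls to the robot, and variables do not carry over. Pictures are saved under pics/ and viewed, at most 10 in all, crops included, and the job is handed in when it is done.

Besides the shell and the picture viewer there is one more tool, called after "Emit:" by a JSON object that holds its "name" and its "arguments", one argument or row to a line. send_rows: Moves the arm, as the interface text tells. Its arguments: {"type":"object","properties":{"moves":{"type":"string"},"newtons":{"type":"number"}},"required":["moves"]}

```bash
mkdir -p pics; ls; cat > h.py <<'E'
import numpy as np, cv2
from scipy.spatial.transform import Rotation as R
from plant import ctrl
def cam(n):
    c=ctrl.read_camera(n); im=c["image"]; f=im.shape[0]/2/np.tan(np.radians(c["fovy"])/2)
    K=np.array([[f,0,c["cx"]],[0,f,c["cy"]],[0,0,1.]]); return im,K,np.array(c["distortion"],float),np.array(c["extrinsics"])
def ray(C,px):
    im,K,d,E=C; u=cv2.undistortPoints(np.array(px,float).reshape(-1,1,2),K,d).reshape(-1,2)
    v=np.c_[u[:,0],-u[:,1],-np.ones(len(u))]@E[:3,:3].T
    return E[:3,3],v
def onz(C,px,z):
    o,v=ray(C,px); return o+v*((z-o[2])/v[:,2:])
def proj(C,P):
    im,K,d,E=C; p=(np.atleast_2d(P)-E[:3,3])@E[:3,:3]; p=p*[1,-1,-1]
    return cv2.projectPoints(p,np.zeros(3),np.zeros(3),K,d)[0].reshape(-1,2)
def tri(Cs,pxs):
    A=np.zeros((3,3));b=np.zeros(3)
    for C,p in zip(Cs,pxs):
        o,v=ray(C,p); v=v[0]/np.linalg.norm(v[0]); M=np.eye(3)-np.outer(v,v); A+=M;b+=M@o
    return np.linalg.solve(A,b)
E
python3 - <<'E'
from h import *
for n in("top","side"):
    C=cam(n); cv2.imwrite(f"pics/{n}0.png",C[0][:,:,::-1]); print(C[3].round(3).tolist(),C[1][0,0],C[2])
print(ctrl.get_state())
E
```

```text
pics
[[0.004, 0.998, -0.056, 0.435], [-1.0, 0.004, -0.011, -0.113], [-0.011, 0.056, 0.998, 1.672], [0.0, 0.0, 0.0, 1.0]] 506.0294678630074 [-0.00075705  0.          0.          0.          0.        ]
[[-0.993, 0.059, -0.103, 0.375], [-0.119, -0.517, 0.848, 1.105], [-0.003, 0.854, 0.52, 0.843], [0.0, 0.0, 0.0, 1.0]] 415.5160159506475 [-0.09804298  0.          0.          0.          0.        ]
{'time': 0.1, 'qpos': array([ 1.00398910e+00,  2.87090926e-01,  1.57805050e+00, -1.09793260e-05,
        1.27859667e+00, -1.50001129e-01]), 'dq': array([-0.00064363, -0.0020935 , -0.00506251,  0.0001623 ,  0.00027397,
        0.00078832]), 'joint_efforts': array([ 1.23190282e-03, -4.07296300e+01, -2.93698990e+01, -1.03159659e-04,
        3.44300926e-03,  1.22095392e-05]), 'eef_pos': array([0.27293393, 0.61673396, 0.24406546]), 'tcp_rot': array([ 2.06896097e-01,  9.78362333e-01, -1.00640127e-03, -3.71367970e-04]), 'contact_force': array([-0.83672349,  0.22348603, -0.80250646]), 'wrist_torque': array([ 0.00244664,  0.03758507, -0.00299004]), 'finger_force': 0.0, 'opening': 1.0009269234043443}
```

View pics/top0.png

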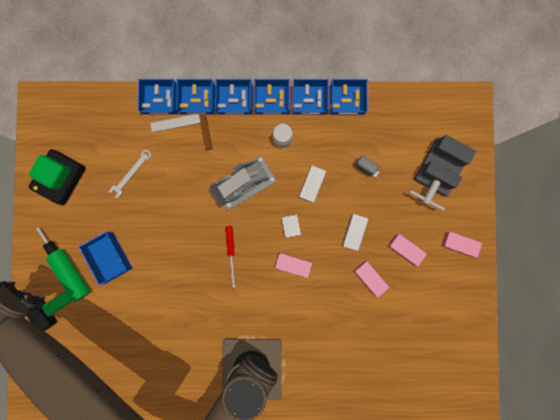

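View pics/side0.png

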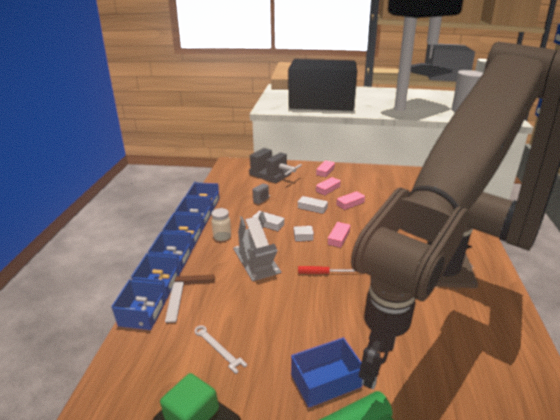

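The top view shows the blanks at about (313,184) and (356,232), the offcut at (291,226), the magazine at (243,183) and the pink decoys at the lower right. The side view shows the magazine at about (257,248). I'll measure the blanks next and enlarge the magazine.

```bash
python3 - <<'E'
from h import *
C=cam("top"); S=cam("side")
im=C[0]; hsv=cv2.cvtColor(im,cv2.COLOR_RGB2HSV)
m=((hsv[...,1]<60)&(hsv[...,2]>150)).astype(np.uint8)
m[:140]=0;m[300:]=0
for c in cv2.findContours(m,0,1)[0]:
    if cv2.contourArea(c)<100: continue
    r=cv2.minAreaRect(c); P=onz(C,cv2.boxPoints(r),0.03)
    e=P[1]-P[0];f=P[2]-P[1]
    if np.linalg.norm(e)<np.linalg.norm(f): e,f=f,e
    print(np.round(r[0]),P.mean(0).round(4),np.linalg.norm(e).round(4),np.linalg.norm(f).round(4),np.degrees(np.arctan2(e[1],e[0])).round(1))
a=cv2.resize(im[145:225,195:295],None,fx=6,fy=6,interpolation=2)
b=cv2.resize(S[0][200:290,220:320],None,fx=6,fy=6,interpolation=2)
cv2.imwrite("pics/mt.png",a[:,:,::-1]);cv2.imwrite("pics/ms.png",b[:,:,::-1])
E
```

```text
[291. 226.] [ 0.4612 -0.1253  0.03  ] 0.0654 0.0515 -168.6
[355. 232.] [ 0.4412 -0.3348  0.03  ] 0.1114 0.051 -17.2
[426. 197.] [ 0.5555 -0.5654  0.03  ] 0.0949 0.0937 -80.7
[234. 182.] [0.6009 0.0594 0.03  ] 0.106 0.0411 -54.8
[312. 184.] [ 0.5977 -0.1953  0.03  ] 0.1117 0.0514 -21.6
[130. 172.] [0.6328 0.401  0.03  ] 0.1842 0.0379 -37.2
```

View pics/mt.png

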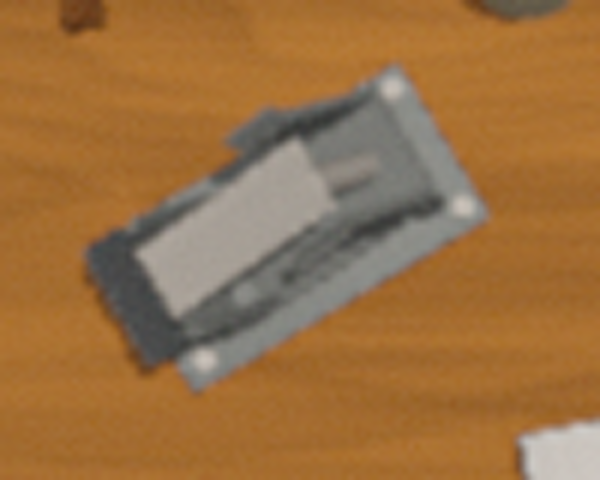

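View pics/ms.png

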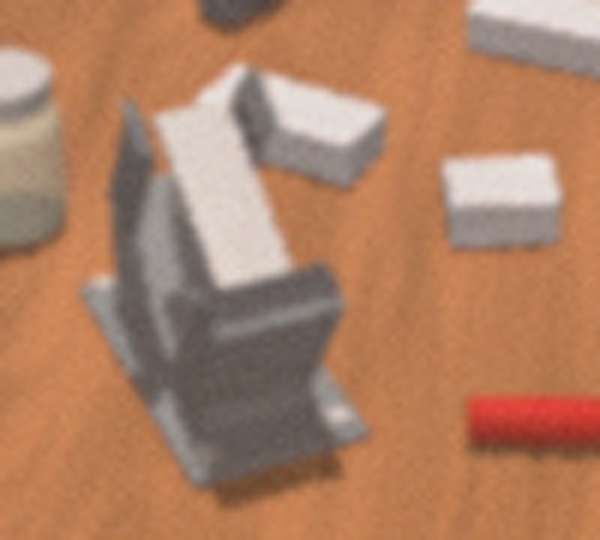

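The top crop shows the light platform, with its lip edge from (135,255) to (180,320) and its uphill end from (297,138) to (335,203). In both crops the low end carries the dark lip, which points towards world +y.

```bash
cat >> h.py <<'E'
import json
def mouth():
    d=json.load(open("m.json")); u=np.array(d["u"]+[0.]); s,c=.5,3**.5/2; k=np.array([0,0,1.])
    X=c*u+s*k; Z=-s*u+c*k; return np.array(d["o"]),np.c_[X,np.cross(Z,X),Z]
def go(p,Rt,base=None):
    """row numbers from base (pos,R) to target TCP pose"""
    if base is None:
        s=ctrl.get_state(); base=(s["eef_pos"],R.from_quat(s["tcp_rot"]).as_matrix())
    b,B=base; w=R.from_matrix(B.T@Rt).as_rotvec()/(2*np.pi)
    return np.round(w,4),np.round(B.T@(np.array(p)-b)/.2,4)
def down(yaw,flip=0):  # tool down; tool x along yaw
    x=np.array([np.cos(yaw),np.sin(yaw),0]); z=np.array([0,0,-1.]); return np.c_[x,np.cross(z,x),z]
E
python3 - <<'E'
from h import *
C=cam("top");S=cam("side")
im=C[0]; hsv=cv2.cvtColor(im,cv2.COLOR_RGB2HSV).astype(int)
a=cv2.resize(im,None,fx=6,fy=6,interpolation=2)
# platform mask on upscaled
g=a.astype(int).min(2); x0,y0=195*6,145*6
m=np.zeros(g.shape,np.uint8); m[y0+120:y0+340,x0+120:x0+350]=(g[y0+120:y0+340,x0+120:x0+350]>140)
m=cv2.morphologyEx(m,cv2.MORPH_OPEN,np.ones((31,31)))
c=max(cv2.findContours(m,0,1)[0],key=cv2.contourArea)
bx=cv2.boxPoints(cv2.minAreaRect(c)); print((bx-[x0,y0]).round())
px=(bx+.5)/6-.5
px=px[np.argsort(px[:,0])]; lo,hi=px[:2],px[2:]
L=onz(C,lo,.1);H=onz(C,hi,.1526)
print(L,H,np.linalg.norm(L[0]-L[1]),np.linalg.norm(H[0]-H[1]))
M2=onz(C,[lo.mean(0)],.1045)[0];M1=onz(C,[hi.mean(0)],.1526)[0]
d=(M1-M2)[:2];print("len",np.linalg.norm(d),"expect .0993"); u=d/np.linalg.norm(d)
o=((M1[:2]-.069*u)+(M2[:2]+.0303*u))/2
json.dump(dict(o=[*o,.122],u=list(u)),open("m.json","w"))
print(o,u,np.degrees(np.arctan2(u[1],u[0])))
O,A=mouth()
pts=np.array([[75,20,-8],[75,-20,-8],[-35,20,0],[-35,-20,0]])/1000
print("top",(proj(C,O+pts@A.T)-[195,145])*6); print("side",(proj(S,O+pts@A.T)-[220,200])*6)
for y in(.0,):pass
E
```

```text
[[134. 249.]
 [295. 140.]
 [338. 203.]
 [177. 312.]]
[[0.58210698 0.10542944 0.1       ]
 [0.54944889 0.08276348 0.1       ]] [[ 0.63278075  0.01785777  0.1526    ]
 [ 0.60109757 -0.00397523  0.1526    ]] 0.03975294363464993 0.03847732035125955
len 0.10074061717150949 expect .0993
[0.58126231 0.0668409 ] [ 0.51156418 -0.85924507] -59.23192471469297
top [[292.24132078 135.53024054]
 [332.32118939 203.59350782]
 [135.07159407 244.45413452]
 [173.76165808 310.66977583]]
side [[154.86113514 110.74047219]
 [226.18965201  94.42231357]
 [225.03747216 286.5954141 ]
 [298.58756002 267.7649995 ]]
```

The predicted points match the side view to under a pixel. Moving to blank A.

Emit:
{"name": "send_rows", "arguments": {
  "moves": "0 0 0 -0.78 -0.76 0 1;0 0 0 -0.78 -0.76 0 1;0 0 0 -0.78 -0.76 0 1;0 0 0 -0.78 -0.76 0 1"
}}

```text
time: 0.8
eef_pos: [0.3551, 0.4126, 0.2453]
tcp_rot: [0.208, 0.978, -0.0, 0.0]
contact_force: [0.8, 0.4, -0.2]
opening: 0.997
finger_force: 0.0
```

Emit:
{"name": "send_rows", "arguments": {
  "moves": "0 0 0 -0.78 -0.76 0 1;0 0 0 -0.78 -0.76 0 1;0 0 0 -0.78 -0.76 0 1;0 0 0 -0.78 -0.76 0 1"
}}

```text
time: 1.3
eef_pos: [0.4362, 0.2104, 0.2456]
tcp_rot: [0.208, 0.978, -0.0, 0.0]
contact_force: [-0.5, 0.1, 0.6]
opening: 0.998
finger_force: 0.0
```

Emit:
{"name": "send_rows", "arguments": {
  "moves": "0 0 0 -0.78 -0.76 0 1;0 0 0 -0.78 -0.76 0 1;0 0 0 -0.78 -0.76 0 1;0 0 0 -0.78 -0.76 0 1"
}}

```text
time: 1.8
eef_pos: [0.5173, 0.0079, 0.2455]
tcp_rot: [0.208, 0.978, -0.0, 0.0]
contact_force: [0.2, 0.5, 0.2]
opening: 0.998
finger_force: 0.0
```

Emit:
{"name": "send_rows", "arguments": {
  "moves": "0 0 0 -0.78 -0.76 0 1;0 0 0 -0.78 -0.76 0 1;0 0 0 -0.78 -0.76 0 1;0 0 0 -0.78 -0.76 0 1;0 0 0 -0.78 -0.76 0 1"
}}

```text
time: 2.42
eef_pos: [0.5978, -0.1935, 0.2448]
tcp_rot: [0.208, 0.978, 0.0, -0.0]
contact_force: [-0.3, -0.6, 0.1]
opening: 0.999
finger_force: 0.0
```

```bash
python3 - <<'E'
from h import *
s=ctrl.get_state();print(s["eef_pos"],s["qpos"].round(3),s["time"],ctrl.finger_overhang)
print(go([.5977,-.1953,.08],down(np.radians(158.4))))
print(go([.5977,-.1953,.0175],down(np.radians(158.4))))
E
```

```text
[ 0.59784673 -0.19348546  0.24484585] [-0.474  0.186  1.697 -0.     1.259 -1.625] 2.425 0.014
(array([ 0.    , -0.0001, -0.0068]), array([-0.0035, -0.0086,  0.8242]))
(array([ 0.    , -0.0001, -0.0068]), array([-0.0036, -0.0086,  1.1367]))
```

Emit:
{"name": "send_rows", "arguments": {
  "moves": "0 0 -0.007 -0.003 -0.009 0.3 1;0 0 -0.007 -0.003 -0.009 0.6 1;0 0 -0.007 -0.003 -0.009 0.85 1;0 0 -0.007 -0.003 -0.009 0.92 1;0 0 -0.007 -0.003 -0.009 0.92 1"
}}

```text
time: 3.05
eef_pos: [0.5975, -0.1925, 0.0615]
tcp_rot: [0.185, 0.983, 0.0, -0.0]
contact_force: [-0.5, -0.2, 0.7]
opening: 0.997
finger_force: 0.0
```

```bash
python3 - <<'E'
from h import *
C=cam("top");S=cam("side")
a=cv2.resize(C[0][140:230,270:370],None,fx=4,fy=4,interpolation=2)
b=cv2.resize(S[0][160:250,240:340],None,fx=4,fy=4,interpolation=2)
cv2.imwrite("pics/g1.png",np.hstack([a,b])[:,:,::-1])
E
```

```text
(no output)
```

View pics/g1.png

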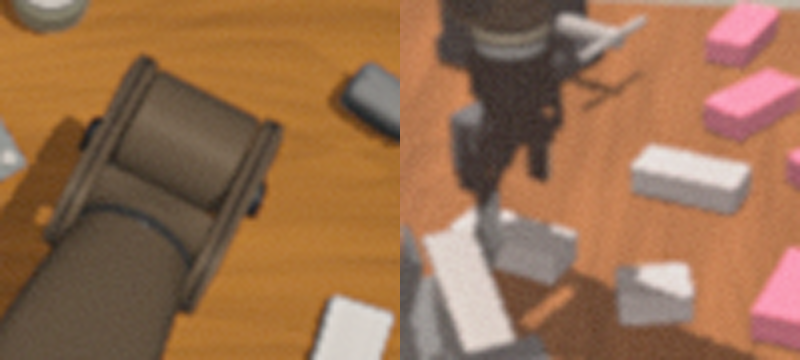

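The gripper is above blank A with the fingers straddling it (side crop, near (520,220)). Descending and closing.

Emit:
{"name": "send_rows", "arguments": {
  "moves": "0 0 0 -0.005 -0.012 0.1 1;0 0 0 -0.005 -0.012 0.2 1;0 0 0 -0.005 -0.012 0.22 1;0 0 0 -0.005 -0.012 0.22 1;0 0 0 -0.005 -0.012 0.22 -1;0 0 0 -0.005 -0.012 0.22 -1;0 0 0 -0.005 -0.012 0.22 -1;0 0 0 -0.005 -0.012 0.22 -1;0 0 0 -0.005 -0.012 0.22 -1;0 0 0 -0.005 -0.012 0.22 -1;0 0 0 -0.005 -0.012 0.22 -1",
  "newtons": 90
}}

```text
time: 4.53
eef_pos: [0.5985, -0.1962, 0.0186]
tcp_rot: [0.185, 0.983, -0.0, 0.001]
contact_force: [0.6, 0.6, 6.4]
opening: 0.561
finger_force: 96.6
```

Emit:
{"name": "send_rows", "arguments": {
  "moves": "0 0 0 0 0 -0.2 -1;0 0 0 0 0 -0.5 -1;0 0 0 0 0 -0.8 -1;0 0 0 0 0 -1 -1;0 0 0 0 0 -1 -1"
}}

```text
time: 5.15
eef_pos: [0.5987, -0.1965, 0.2201]
tcp_rot: [0.185, 0.983, -0.001, 0.003]
contact_force: [-0.3, -0.0, -5.3]
opening: 0.569
finger_force: 96.0
```

```bash
cat >> h.py <<'E'
def mag(x,z,dx=.001,dz=.0036,y=0):  # tcp pose for blank centre at mouth (x,y,z)
    O,A=mouth(); T=A*[-1,1,-1]
    return O+A@np.array([x,y,z])-T@np.array([dx,0,dz]),T
E
python3 - <<'E'
from h import *
s=ctrl.get_state();print(s["eef_pos"],s["qpos"].round(3),s["contact_force"],s["opening"])
p,T=mag(.027,.07);print(p,go(p,T))
E
```

```text
[ 0.59869747 -0.19650236  0.22006561] [-0.478  0.207  1.719 -0.     1.209 -1.676] [-2.70530887e-01 -3.76558398e-03 -5.30537801e+00] 0.569379858627383
[0.57484152 0.07762554 0.19973947] (array([ 0.0277, -0.0793,  0.1027]), array([0.6109, 1.2332, 0.0969]))
```

Emit:
{"name": "send_rows", "arguments": {
  "moves": "0 0 0 0.15 0.3 -0.1 -1;0.014 -0.04 0.051 0.3 0.6 -0.15 -1;0.0277 -0.0793 0.1027 0.45 0.9 -0.1 -1;0.0277 -0.0793 0.1027 0.5 1 -0.05 -1;0.0277 -0.0793 0.1027 0.5 1 -0.05 -1;0.0277 -0.0793 0.1027 0.5 1 -0.05 -1;0.0277 -0.0793 0.1027 0.5 1 -0.05 -1"
}}

```text
time: 6.02
eef_pos: [0.5741, 0.0284, 0.2211]
tcp_rot: [0.475, 0.843, -0.13, 0.217]
contact_force: [0.5, -1.0, -4.8]
opening: 0.568
finger_force: 96.0
```

```bash
python3 - <<'E'
from h import *
s=ctrl.get_state();print(s["eef_pos"],s["qpos"].round(3))
for z in(.07,.03,.015):print(go(*mag(.027,z)))
E
```

```text
[0.57407977 0.02839552 0.22110143] [ 0.053  0.025  1.975 -0.558  0.973 -0.211]
(array([-0.0014, -0.0019,  0.0015]), array([ 0.2338,  0.1313, -0.0106]))
(array([-0.0014, -0.0019,  0.0015]), array([0.2314, 0.133 , 0.1894]))
(array([-0.0014, -0.0019,  0.0015]), array([0.2305, 0.1337, 0.2644]))
```

Emit:
{"name": "send_rows", "arguments": {
  "moves": "-0.0014 -0.0019 0.0015 0.232 0.132 -0.01 -1;-0.0014 -0.0019 0.0015 0.232 0.132 -0.01 -1;-0.0014 -0.0019 0.0015 0.232 0.133 0.15 -1;-0.0014 -0.0019 0.0015 0.232 0.133 0.19 -1;-0.0014 -0.0019 0.0015 0.232 0.133 0.19 -1"
}}

```text
time: 6.65
eef_pos: [0.5884, 0.0577, 0.1701]
tcp_rot: [0.48, 0.838, -0.127, 0.228]
contact_force: [-0.5, 0.7, -4.1]
opening: 0.563
finger_force: 95.7
```

```bash
python3 - <<'E'
from h import *
s=ctrl.get_state();print(s["eef_pos"],s["qpos"].round(3))
O,A=mouth();T=R.from_quat(s["tcp_rot"]).as_matrix(); c=s["eef_pos"]+T@[.001,0,.0036]
print("blank in mouth",A.T@(c-O)*1000, np.degrees(R.from_matrix((A*[-1,1,-1]).T@T).as_rotvec()))
S=cam("side");C=cam("top")
pt=np.array([[x,y,z] for x in(-.055,.055) for y in(-.025,.025) for z in(-.015,.015)])
k=6
b=cv2.resize(S[0][180:270,220:320],None,fx=k,fy=k,interpolation=2)
for q in (proj(S,c+pt@T.T)-[220,180]+.5)*k: cv2.circle(b,tuple(q.astype(int).tolist()),3,(255,0,0),-1)
mp=np.array([[75,20,-8],[75,-20,-8],[-35,20,0],[-35,-20,0]])/1000
for q in (proj(S,O+mp@A.T)-[220,180]+.5)*k: cv2.circle(b,tuple(q.astype(int).tolist()),3,(0,255,0),-1)
cv2.imwrite("pics/g2.png",b[:,:,::-1])
E
```

```text
[0.58841623 0.05766098 0.17009061] [ 0.109  0.129  1.97  -0.622  0.904 -0.063]
blank in mouth [33.0642816   1.47010344 32.26888915] [-0.18490399 -0.29388368  0.44132054]
```

View pics/g2.png

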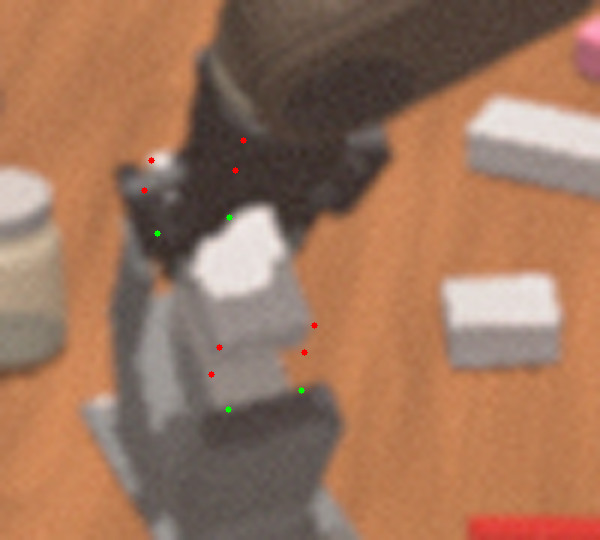

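The red prediction of the blank's low-end top edge, (219,347) to (314,325), lies on the observed edge. The white/grey break above it is the arm's shadow, so the calibration and grasp are fine. Next I'll correct to the entry line and lower the blank onto the platform.

```bash
python3 - <<'E'
from h import *
s=ctrl.get_state();print(s["eef_pos"],s["dq"].round(3))
for z in(.03,.012,-.02):print(go(*mag(.027,z)))
E
```

```text
[0.5893877  0.05844359 0.17200306] [ 0.009 -0.011 -0.008 -0.005 -0.001  0.005]
(array([ 0.0011,  0.0011, -0.0014]), array([ 0.0343, -0.0139,  0.0198]))
(array([ 0.0011,  0.0011, -0.0014]), array([ 0.0349, -0.0145,  0.1098]))
(array([ 0.0011,  0.0011, -0.0014]), array([ 0.036 , -0.0155,  0.2698]))
```

Emit:
{"name": "send_rows", "arguments": {
  "moves": "0.0011 0.0011 -0.0014 0.035 -0.014 0.02 -1;0.0011 0.0011 -0.0014 0.035 -0.014 0.02 -1;0.0011 0.0011 -0.0014 0.035 -0.014 0.08 -1;0.0011 0.0011 -0.0014 0.035 -0.014 0.1 -1;0.0011 0.0011 -0.0014 0.035 -0.014 0.1 -1"
}}

```text
time: 7.38
eef_pos: [0.5885, 0.0537, 0.1496]
tcp_rot: [0.477, 0.84, -0.129, 0.224]
contact_force: [-0.9, -0.5, -3.2]
opening: 0.566
finger_force: 96.1
```

```bash
cat >> h.py <<'E'
def where(dx=.001,dz=.0036):
    s=ctrl.get_state();O,A=mouth();T=R.from_quat(s["tcp_rot"]).as_matrix()
    print("t",s["time"],"blank in mouth mm",(A.T@(s["eef_pos"]+T@[dx,0,dz]-O)*1000).round(1),"rot",np.degrees(R.from_matrix((A*[-1,1,-1]).T@T).as_rotvec()).round(2),"F mouth",(A.T@s["contact_force"]).round(1),"op",round(s["opening"],3))
E
python3 -c "
from h import *
where();where()
for z in(.012,-.02):print(go(*mag(.027,z)))"
```

```text
t 7.375 blank in mouth mm [25.8 -0.5 12.8] rot [ 0.12  0.04 -0.06] F mouth [-1.6 -1.  -2.8] op 0.566
t 7.375 blank in mouth mm [25.8 -0.5 12.8] rot [ 0.12  0.04 -0.06] F mouth [-1.6 -1.  -2.8] op 0.566
(array([-0.0003, -0.0001,  0.0002]), array([-0.006 ,  0.0025,  0.0039]))
(array([-0.0003, -0.0001,  0.0002]), array([-0.0061,  0.0028,  0.1639]))
```

Emit:
{"name": "send_rows", "arguments": {
  "moves": "0 0 0 -0.01 0.003 0.03 -1;0 0 0 -0.01 0.003 0.06 -1;0 0 0 -0.01 0.003 0.09 -1;0 0 0 -0.01 0.003 0.12 -1;0 0 0 -0.01 0.003 0.15 -1;0 0 0 -0.01 0.003 0.168 -1;0 0 0 -0.01 0.003 0.168 -1"
}}

```text
time: 8.25
eef_pos: [0.5995, 0.0384, 0.1229]
tcp_rot: [0.477, 0.84, -0.128, 0.225]
contact_force: [-3.6, 2.9, 5.0]
opening: 0.568
finger_force: 97.3
```

```bash
python3 -c "
from h import *
where()
for x in(.028,.0,-.002):print(go(*mag(x,-.0205)))"
```

```text
t 8.25 blank in mouth mm [ 28.7   1.1 -19.7] rot [-0.03 -0.03 -0.02] F mouth [-1.2 -1.6  6.5] op 0.568
(array([0.0001, 0.0001, 0.0001]), array([ 0.0035, -0.0053,  0.0039]))
(array([0.0001, 0.0001, 0.0001]), array([ 0.1435, -0.0053,  0.0039]))
(array([0.0001, 0.0001, 0.0001]), array([ 0.1535, -0.0053,  0.0039]))
```

Emit:
{"name": "send_rows", "arguments": {
  "moves": "0 0 0 0.02 -0.003 0.004 -1;0 0 0 0.045 -0.003 0.004 -1;0 0 0 0.07 -0.003 0.004 -1;0 0 0 0.095 -0.003 0.004 -1;0 0 0 0.12 -0.003 0.004 -1;0 0 0 0.135 -0.003 0.004 -1;0 0 0 0.135 -0.003 0.004 -1"
}}

```text
time: 9.12
eef_pos: [0.5891, 0.0574, 0.111]
tcp_rot: [0.477, 0.839, -0.127, 0.228]
contact_force: [0.1, 1.3, 7.1]
opening: 0.571
finger_force: 97.2
```

```bash
python3 -c "
from h import *
where()
for x in(.0,-.002):print(go(*mag(x,-.0205)))"
```

```text
t 9.125 blank in mouth mm [  4.    1.9 -19.2] rot [-0.21 -0.24  0.01] F mouth [2.6 0.8 6.7] op 0.571
(array([ 0.0006,  0.0007, -0.    ]), array([ 0.0199, -0.0096,  0.0064]))
(array([ 0.0006,  0.0007, -0.    ]), array([ 0.0299, -0.0096,  0.0063]))
```

Emit:
{"name": "send_rows", "arguments": {
  "moves": "0 0 0 0.012 -0.004 0.004 -1;0 0 0 0.02 -0.004 0.004 -1;0 0 0 0.02 -0.004 0.004 -1;0 0 0 0.02 -0.004 0.004 -1"
}}

```text
time: 9.62
eef_pos: [0.5873, 0.0596, 0.1087]
tcp_rot: [0.477, 0.839, -0.127, 0.228]
contact_force: [0.6, 1.1, 6.8]
opening: 0.57
finger_force: 97.2
```

```bash
python3 -c "
from h import *
where()"
```

```text
t 9.625 blank in mouth mm [  0.4   1.5 -19.8] rot [-0.26 -0.27  0.01] F mouth [2.8 1.1 6.3] op 0.57
```

Emit:
{"name": "send_rows", "arguments": {
  "moves": "0 0 0 0.01 0 0 -1;0 0 0 0.01 0 0 -1;0 0 0 0.015 0 0 -1;0 0 0 0.015 0 0 -1"
}}

```text
time: 10.12
eef_pos: [0.5859, 0.0617, 0.1072]
tcp_rot: [0.477, 0.839, -0.127, 0.228]
contact_force: [0.5, 0.1, 7.5]
opening: 0.569
finger_force: 97.2
```

```bash
python3 -c "
from h import *
where()"
```

```text
t 10.125 blank in mouth mm [ -2.5   1.4 -19.8] rot [-0.24 -0.27  0.02] F mouth [3.8 0.5 6.4] op 0.569
```

Emit:
{"name": "send_rows", "arguments": {
  "moves": "0 0 0 0.007 0 0 -1;0 0 0 0.007 0 0 -1;0 0 0 0.014 0 0 -1;0 0 0 0.014 0 0 -1"
}}

```text
time: 10.62
eef_pos: [0.5851, 0.0631, 0.1063]
tcp_rot: [0.476, 0.839, -0.128, 0.229]
contact_force: [1.3, -3.6, 8.0]
opening: 0.567
finger_force: 97.0
```

```bash
python3 -c "
from h import *
where()"
```

```text
t 10.625 blank in mouth mm [ -4.3   1.4 -19.8] rot [-0.23 -0.37 -0.03] F mouth [ 7.3 -0.7  5.1] op 0.567
```

Emit:
{"name": "send_rows", "arguments": {
  "moves": "0 0 0 0.01 0 0 -1;0 0 0 0.01 0 0 -1;0 0 0 0.01 0 0 -1"
}}

```text
time: 11.0
eef_pos: [0.5851, 0.0632, 0.1063]
tcp_rot: [0.476, 0.839, -0.129, 0.23]
contact_force: [3.1, -7.4, 8.2]
opening: 0.569
finger_force: 96.8
```

```bash
python3 -c "
from h import *
where()"
```

```text
t 11.0 blank in mouth mm [ -4.4   1.5 -19.7] rot [-0.2  -0.55 -0.09] F mouth [11.1 -1.1  3.1] op 0.569
```

Emit:
{"name": "send_rows", "arguments": {
  "moves": "0 0 0 0 0 0 0.3;0 0 0 0 0 0 0.8;0 0 0 0 0 0 1;0 0 0 0 0 0 1;0 0 0 -0.01 0 -0.1 1;0 0 0 -0.01 0 -0.3 1;0 0 0 -0.01 0 -0.5 1;0 0 0 -0.01 0 -0.6 1;0 0 0 -0.01 0 -0.6 1"
}}

```text
time: 12.12
eef_pos: [0.5517, 0.1168, 0.2086]
tcp_rot: [0.477, 0.84, -0.127, 0.226]
contact_force: [0.6, -0.3, -0.1]
opening: 1.002
finger_force: 0.0
```

```bash
python3 - <<'E'
from h import *
where(); print(go([.53,-.12,.22],down(np.radians(162.8))))
S=cam("side")
b=cv2.resize(S[0][180:270,220:320],None,fx=6,fy=6,interpolation=2)
O,A=mouth()
for p in([-.055,.025,0],[-.055,-.025,0],[.055,.025,0],[.055,-.025,0]):
    q=(proj(S,O+A@np.array(p))[0]-[220,180]+.5)*6; cv2.circle(b,tuple(q.astype(int).tolist()),3,(255,0,0),-1)
cv2.imwrite("pics/g3.png",b[:,:,::-1])
E
```

```text
t 12.125 blank in mouth mm [ -8.    0.2 100.5] rot [-0.19 -0.06 -0.01] F mouth [ 0.5  0.4 -0.4] op 1.002
(array([-0.0301,  0.0799, -0.1139]), array([-0.861 , -0.7005,  0.4305]))
```

View pics/g3.png

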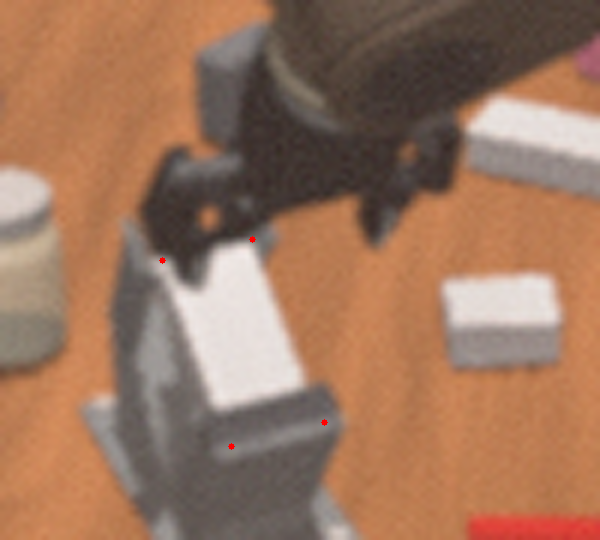

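The red dots mark the loaded blank's expected top corners. The blank sits under the lip, flush, and the gripper is clear. On to blank B.

Emit:
{"name": "send_rows", "arguments": {
  "moves": "0 0 0 -0.12 -0.08 -0.1 1;-0.006 0.016 -0.023 -0.3 -0.23 0 1;-0.012 0.032 -0.046 -0.5 -0.38 0.1 1;-0.018 0.048 -0.068 -0.7 -0.53 0.2 1;-0.03 0.08 -0.114 -0.9 -0.7 0.3 1;-0.03 0.08 -0.114 -0.936 -0.7 0.3 1;-0.03 0.08 -0.114 -0.936 -0.7 0.3 1"
}}

```text
time: 13.05
eef_pos: [0.528, -0.1238, 0.2468]
tcp_rot: [0.157, 0.988, -0.003, -0.001]
contact_force: [-0.4, 0.1, -1.5]
opening: 1.0
finger_force: 0.0
```

```bash
python3 - <<'E'
from h import *
print(ctrl.get_state()["eef_pos"],go([.4412,-.3348,.22],down(np.radians(162.8))))
E
```

```text
[ 0.52804605 -0.12381577  0.24675534] (array([-0.0009, -0.0001, -0.0024]), array([ 0.0856, -1.1368,  0.14  ]))
```

Emit:
{"name": "send_rows", "arguments": {
  "moves": "-0.0009 0 -0.0024 0.03 -0.3 0.1 1;-0.0009 0 -0.0024 0.06 -0.6 0.2 1;-0.0009 0 -0.0024 0.08 -0.9 0.5 1;-0.0009 0 -0.0024 0.085 -1 0.7 1;-0.0009 0 -0.0024 0.085 -1 0.75 1;-0.0009 0 -0.0024 0.085 -1 0.75 1"
}}

```text
time: 13.8
eef_pos: [0.4501, -0.306, 0.0975]
tcp_rot: [0.15, 0.989, 0.0, 0.0]
contact_force: [-0.1, 0.6, 0.4]
opening: 0.997
finger_force: 0.0
```

```bash
python3 - <<'E'
from h import *
print(ctrl.get_state()["eef_pos"],go([.4412,-.3348,.0175],down(np.radians(162.8))))
E
```

```text
[ 0.45014893 -0.30597512  0.09746058] (array([ 0.0002,  0.0001, -0.0002]), array([ 1.000e-04, -1.513e-01,  3.997e-01]))
```

Emit:
{"name": "send_rows", "arguments": {
  "moves": "0 0 0 0 -0.151 0 1;0 0 0 0 -0.151 0 1;0 0 0 0 -0.151 0.2 1;0 0 0 0 -0.151 0.35 1;0 0 0 0 -0.151 0.398 1;0 0 0 0 -0.151 0.398 1;0 0 0 0 -0.151 0.398 -1;0 0 0 0 -0.151 0.398 -1;0 0 0 0 -0.151 0.398 -1;0 0 0 0 -0.151 0.398 -1;0 0 0 0 -0.151 0.398 -1;0 0 0 0 -0.151 0.398 -1",
  "newtons": 90
}}

```text
time: 15.3
eef_pos: [0.4438, -0.3369, 0.022]
tcp_rot: [0.15, 0.989, -0.002, 0.004]
contact_force: [0.1, 0.4, 7.4]
opening: 0.566
finger_force: 96.9
```

Emit:
{"name": "send_rows", "arguments": {
  "moves": "0 0 0 0 0 0 -1;0 0 0 0 0 -0.2 -1;0 0 0 0 0 -0.5 -1;0 0 0 0 0 -0.8 -1;0 0 0 0 0 -1 -1;0 0 0 0 0 -1 -1"
}}

```text
time: 16.05
eef_pos: [0.4429, -0.3367, 0.2233]
tcp_rot: [0.15, 0.989, -0.004, 0.005]
contact_force: [-0.0, -1.1, -4.3]
opening: 0.564
finger_force: 96.0
```

```bash
python3 - <<'E'
from h import *
print(ctrl.get_state()["eef_pos"],ctrl.get_state()["qpos"].round(2))
p,T=mag(.023,.09); print(p,go(p,T),go([.56,-.1,.25],T))
E
```

```text
[ 0.44293931 -0.33669708  0.22333422] [-0.83  0.04  1.9   0.    1.19 -2.1 ]
[0.56795377 0.0891945  0.21505998] (array([ 0.0303, -0.0775,  0.114 ]), array([0.0335, 2.2192, 0.0288])) (array([ 0.0303, -0.0775,  0.114 ]), array([-0.2103,  1.3029, -0.1382]))
```

Emit:
{"name": "send_rows", "arguments": {
  "moves": "0 0 0 -0.04 0.25 -0.1 -1;0 0 0 -0.08 0.5 -0.2 -1;0 0 0 -0.12 0.75 -0.2 -1;0.015 -0.04 0.057 -0.15 1 -0.2 -1;0.0303 -0.0775 0.114 -0.15 1 -0.2 -1;0.0303 -0.0775 0.114 -0.15 1 -0.2 -1;0.0303 -0.0775 0.114 -0.15 1 -0.2 -1;0.0303 -0.0775 0.114 -0.15 1 -0.2 -1"
}}

```text
time: 17.05
eef_pos: [0.5271, -0.1519, 0.2542]
tcp_rot: [0.479, 0.841, -0.127, 0.218]
contact_force: [-0.1, -0.2, -4.6]
opening: 0.565
finger_force: 96.1
```

```bash
python3 - <<'E'
from h import *
where(.0026,.0065)
p,T=mag(.0235,.07,.0026,.0065,y=.001); print(go(p,T),ctrl.get_state()["eef_pos"])
E
```

```text
t 17.05 blank in mouth mm [ 202.2 -158.5   28. ] rot [0.34 0.72 0.05] F mouth [-2.2 -0.2 -4. ] op 0.565
(array([-0.001 , -0.002 , -0.0001]), array([ 0.8971,  0.7952, -0.2039])) [ 0.52707    -0.15187509  0.25423958]
```

Emit:
{"name": "send_rows", "arguments": {
  "moves": "-0.001 -0.002 0 0.15 0.13 -0.22 -1;-0.001 -0.002 0 0.35 0.3 -0.22 -1;-0.001 -0.002 0 0.55 0.48 -0.22 -1;-0.001 -0.002 0 0.75 0.66 -0.22 -1;-0.001 -0.002 0 0.897 0.795 -0.2 -1;-0.001 -0.002 0 0.897 0.795 -0.2 -1;-0.001 -0.002 0 0.897 0.795 -0.2 -1"
}}

```text
time: 17.92
eef_pos: [0.5747, 0.0788, 0.203]
tcp_rot: [0.476, 0.84, -0.128, 0.226]
contact_force: [-0.8, 0.1, -3.8]
opening: 0.563
finger_force: 96.3
```

```bash
python3 - <<'E'
from h import *
where(.0026,.0065)
p,T=mag(.0235,.07,.0026,.0065,y=.001); print(go(p,T),ctrl.get_state()["eef_pos"])
E
```

```text
t 17.925 blank in mouth mm [26.   0.5 70.4] rot [-0.06 -0.15 -0.17] F mouth [-2.4 -0.6 -3. ] op 0.563
(array([0.0002, 0.0004, 0.0005]), array([0.0127, 0.0027, 0.0022])) [0.57466839 0.07883554 0.202956  ]
```

Emit:
{"name": "send_rows", "arguments": {
  "moves": "0 0 0 0.01 0.003 0.08 -1;0 0 0 0.01 0.003 0.16 -1;0 0 0 0.01 0.003 0.23 -1;0 0 0 0.01 0.003 0.23 -1;0 0 0 0.01 0.003 0.23 -1"
}}

```text
time: 18.55
eef_pos: [0.5881, 0.0611, 0.1655]
tcp_rot: [0.476, 0.84, -0.127, 0.228]
contact_force: [-0.3, 0.3, -4.1]
opening: 0.565
finger_force: 96.3
```

```bash
python3 - <<'E'
from h import *
where(.0026,.0065)
s=ctrl.get_state();O,A=mouth();T=R.from_quat(s["tcp_rot"]).as_matrix(); c=s["eef_pos"]+T@[.0026,0,.0065]
S=cam("side")
pt=np.array([[.055,y,z] for y in(-.025,.025) for z in(-.015,.015)])
b=cv2.resize(S[0][180:270,220:320],None,fx=6,fy=6,interpolation=2)
for q in (proj(S,c+pt@T.T)-[220,180]+.5)*6: cv2.circle(b,tuple(q.astype(int).tolist()),2,(255,0,0),-1)
for q in (proj(S,O+np.array([[-.035,.02,0],[-.035,-.02,0]])@A.T)-[220,180]+.5)*6: cv2.circle(b,tuple(q.astype(int).tolist()),2,(0,255,0),-1)
cv2.imwrite("pics/g4.png",b[:,:,::-1])
E
```

```text
t 18.55 blank in mouth mm [26.5  3.  26.9] rot [-0.32 -0.29 -0.  ] F mouth [-2.4 -0.1 -3.4] op 0.565
```

View pics/g4.png

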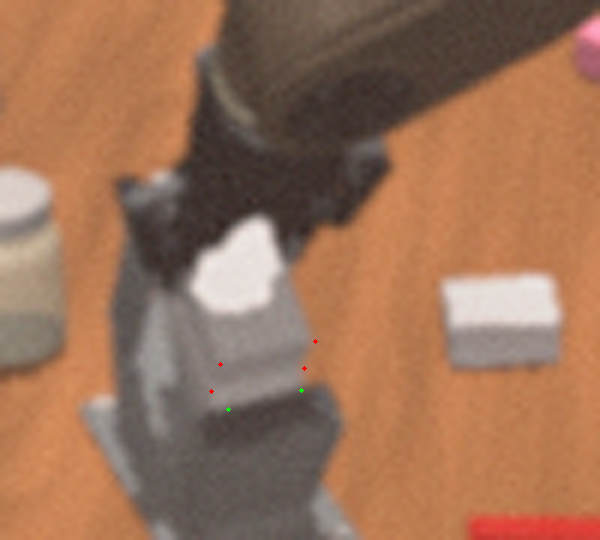

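The low end of blank B is just uphill of the lip and a little to the +y side, so I'll shift it 2.5 mm in -y and press.

Emit:
{"name": "send_rows", "arguments": {
  "moves": "0.0009 0.0008 0 0.005 -0.013 0 -1;0.0009 0.0008 0 0.005 -0.013 0.03 -1;0.0009 0.0008 0 0.005 -0.013 0.06 -1;0.0009 0.0008 0 0.005 -0.013 0.09 -1;0.0009 0.0008 0 0.005 -0.013 0.12 -1;0.0009 0.0008 0 0.005 -0.013 0.15 -1;0.0009 0.0008 0 0.005 -0.013 0.18 -1;0.0009 0.0008 0 0.005 -0.013 0.21 -1;0.0009 0.0008 0 0.005 -0.013 0.24 -1;0.0009 0.0008 0 0.005 -0.013 0.24 -1;0.0009 0.0008 0 0.005 -0.013 0.24 -1"
}}

```text
time: 19.98
eef_pos: [0.5976, 0.0407, 0.1242]
tcp_rot: [0.477, 0.84, -0.128, 0.225]
contact_force: [-7.7, 5.5, 4.7]
opening: 0.561
finger_force: 97.8
```

```bash
python3 -c "
from h import *
where(.0026,.0065)"
```

```text
t 19.975 blank in mouth mm [ 25.2   0.6 -20. ] rot [ 0.05  0.01 -0.01] F mouth [-5.2 -3.8  8.4] op 0.561
```

Emit:
{"name": "send_rows", "arguments": {
  "moves": "0 0 0 0.02 0 0 -1;0 0 0 0.045 0 0 -1;0 0 0 0.07 0 0 -1;0 0 0 0.095 0 0 -1;0 0 0 0.115 0 0 -1;0 0 0 0.125 0 0 -1;0 0 0 0.125 0 0 -1;0 0 0 0.125 0 0 -1"
}}

```text
time: 20.98
eef_pos: [0.5912, 0.0581, 0.1164]
tcp_rot: [0.476, 0.839, -0.127, 0.23]
contact_force: [-0.6, 0.4, 9.3]
opening: 0.564
finger_force: 97.8
```

```bash
python3 -c "
from h import *
where(.0026,.0065)"
```

```text
t 20.975 blank in mouth mm [  5.6   4.1 -17.7] rot [-0.4  -0.46  0.  ] F mouth [ 4.1 -0.3  8.4] op 0.564
```

Emit:
{"name": "send_rows", "arguments": {
  "moves": "0.001 0.0012 0 0.005 -0.01 0.008 -1;0.001 0.0012 0 0.01 -0.01 0.008 -1;0.001 0.0012 0 0.01 -0.01 0.008 -1;0.001 0.0012 0 0.01 -0.01 0.008 -1"
}}

```text
time: 21.48
eef_pos: [0.5905, 0.0583, 0.115]
tcp_rot: [0.477, 0.84, -0.126, 0.227]
contact_force: [2.5, 2.0, 10.3]
opening: 0.564
finger_force: 97.9
```

```bash
python3 -c "
from h import *
where(.0026,.0065)"
```

```text
t 21.475 blank in mouth mm [  4.4   3.6 -18.6] rot [-0.28 -0.1   0.03] F mouth [4.7 3.2 9.1] op 0.564
```

Emit:
{"name": "send_rows", "arguments": {
  "moves": "0 0 0 0.01 0 0 -1;0 0 0 0.02 0 0 -1;0 0 0 0.02 0 0 -1;0 0 0 0.02 0 0 -1"
}}

```text
time: 21.98
eef_pos: [0.5882, 0.061, 0.1127]
tcp_rot: [0.477, 0.84, -0.127, 0.226]
contact_force: [1.0, 0.3, 10.7]
opening: 0.564
finger_force: 97.9
```

```bash
python3 -c "
from h import *
where(.0026,.0065)"
```

```text
t 21.975 blank in mouth mm [  0.1   3.  -18.8] rot [-0.18 -0.08  0.02] F mouth [5.6 1.  9.2] op 0.564
```

Emit:
{"name": "send_rows", "arguments": {
  "moves": "0 0 0 0.01 0 0.004 -1;0 0 0 0.018 0 0.004 -1;0 0 0 0.018 0 0.004 -1;0 0 0 0.018 0 0.004 -1"
}}

```text
time: 22.48
eef_pos: [0.5869, 0.0629, 0.1104]
tcp_rot: [0.477, 0.84, -0.127, 0.227]
contact_force: [0.3, -1.0, 10.2]
opening: 0.559
finger_force: 97.8
```

```bash
python3 -c "
from h import *
where(.0026,.0065)"
```

```text
t 22.475 blank in mouth mm [ -3.    2.8 -19.7] rot [-0.14 -0.12  0.02] F mouth [ 5.9 -0.3  8.3] op 0.559
```

Emit:
{"name": "send_rows", "arguments": {
  "moves": "0 0 0 0.008 0 0 -1;0 0 0 0.016 0 0 -1;0 0 0 0.016 0 0 -1;0 0 0 0.016 0 0 -1"
}}

```text
time: 22.98
eef_pos: [0.5869, 0.0632, 0.1104]
tcp_rot: [0.476, 0.839, -0.129, 0.228]
contact_force: [5.6, -9.8, 11.3]
opening: 0.567
finger_force: 97.3
```

```bash
python3 -c "
from h import *
where(.0026,.0065)"
```

```text
t 22.975 blank in mouth mm [ -3.1   3.  -19.6] rot [-0.12 -0.41 -0.08] F mouth [15.4 -0.2  4.1] op 0.567
```

Force rose to 15 N without further motion, so blank B is home. Releasing.

Emit:
{"name": "send_rows", "arguments": {
  "moves": "0 0 0 0 0 0 0.3;0 0 0 0 0 0 0.8;0 0 0 0 0 0 1;0 0 0 0 0 0 1;0 0 0 -0.01 -0.01 -0.1 1;0 0 0 -0.01 -0.01 -0.3 1;0 0 0 -0.01 0 -0.6 1;0 0 0 -0.01 0 -0.9 1;0 0 0 -0.01 0 -1 1;0 0 0 -0.01 0 -1 1"
}}

```text
time: 24.22
eef_pos: [0.5316, 0.151, 0.2794]
tcp_rot: [0.478, 0.84, -0.127, 0.221]
contact_force: [-0.3, -0.5, 0.4]
opening: 1.002
finger_force: 0.0
```

Emit:
{"name": "send_rows", "arguments": {
  "moves": "0 0 0 0.4 0 -0.2 1;0 0 0 0.8 0 -0.4 1;0 0 0 1 0 -0.4 1;0 0 0 1 0 -0.4 1;0 0 0 1 0 -0.4 1"
}}

```text
time: 24.85
eef_pos: [0.421, 0.3336, 0.2445]
tcp_rot: [0.477, 0.841, -0.132, 0.219]
contact_force: [0.5, -0.9, -1.0]
opening: 1.001
finger_force: 0.0
```

```bash
python3 - <<'E'
from h import *
print(ctrl.get_state()["eef_pos"])
S=cam("side");C=cam("top");O,A=mouth()
b=cv2.resize(S[0][180:280,220:300],None,fx=5,fy=5,interpolation=2)
a=cv2.resize(C[0][135:235,200:280],None,fx=5,fy=5,interpolation=2)
cv2.imwrite("pics/g5.png",np.hstack([a,b])[:,:,::-1])
E
```

```text
[0.42096386 0.33363848 0.24447669]
```

View pics/g5.png

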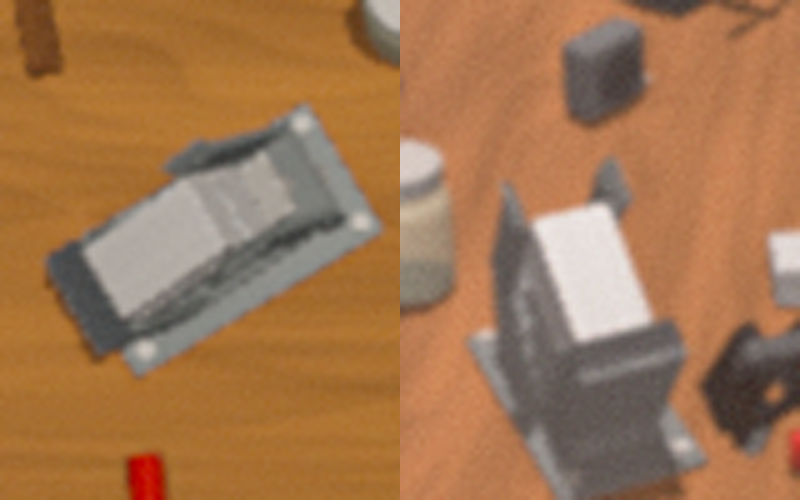

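Both crops show the top blank under the lip. It shows about 77 mm in plan, against 78 mm expected when home, and the platform is well pressed down. The gripper is clear.

```bash
python3 -c "
from plant import ctrl
print(ctrl.sign_off())"
```

```text
the job is handed in; nothing more can be done
None
```

I loaded both full-length blanks into the magazine, each pushed home against the low end wall and held up under the lip. The offcut and everything else were left alone, and I handed the job in at about 25 s of the 64 s allowed; the sign-off returned no verdict.

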